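# Make up two pressing kits

## Task

Make up the two kits for the hydraulic press. In the two-bay tray, stand the widest of the three sleeves in the larger bay and the stepped drift, narrow end up, in the smaller bay; in the square tray, lay the flat support ring in the middle of the floor and stand the narrowest sleeve centrally on top of it. Leave the middle-sized sleeve and the straight drift where they stand, and let go of everything.

Things in the scene. Friction and masses are not known exactly. Their poses are not given: they have to be found in the camera images.
- wide_sleeve: Widest of three plain dark steel sleeves (short tubes standing on end): outside diameter 58, bore 44, height 45 mm, about 0.4 kg. Origin: centre of its underside, z up along its axis when standing; its yaw means nothing.
- middle_sleeve: Middle-sized dark steel sleeve, standing: outside diameter 48, bore 36, height 45 mm. Not part of either kit. Origin: centre of its underside, z up along its axis when standing; its yaw means nothing.
- narrow_sleeve: Narrowest and tallest dark steel sleeve, standing: outside diameter 38, bore 26, height 60 mm, about 0.3 kg. Origin: centre of its underside, z up along its axis when standing; its yaw means nothing.
- support_ring: Flat dark steel ring lying on the bench: outside diameter 62, bore 24, thickness 18 mm, about 0.35 kg. Origin: centre of its underside, z up along its axis when standing; its yaw means nothing.
- stepped_drift: Solid dark steel drift, standing on its wide foot: foot diameter 40 and 30 mm high, above it a thinner shank of diameter 24, 90 mm high in all, about 0.5 kg. Origin: centre of its underside, z up along its axis when standing; its yaw means nothing.
- straight_drift: Solid dark steel drift, a plain round bar standing on end: diameter 26, height 80 mm. Not part of either kit. Origin: centre of its underside, z up along its axis when standing; its yaw means nothing.
- long_tray: Fixed sheet-steel tray, blue floor and bare metal rim, two unequal bays, 250 mm along its own x, 120 mm along its own y. Floor 3 mm thick; the rim and the divider are 4 mm thick and their top is 14 mm above the bench. The divider runs along y at x = +25 mm: the larger bay (inside 144 by 112 mm) is centred at x = -49, y = 0, the smaller bay (inside 94 by 112 mm) at x = +74, y = 0. Origin: centre of the underside, on the bench.
- square_tray: Fixed sheet-steel tray, blue floor and bare metal rim, 160 by 160 mm, one undivided bay (inside 152 by 152 mm). Floor 3 mm thick, rim 4 mm thick with its top 14 mm above the bench. Origin: centre of the underside, on the bench. Besides what is listed, a brass nut (16 mm high), a small red tin (50 mm diameter, 36 mm high) and a copper pipe tee (21 mm high) stand among the stock. They and the listed stock keep at least 90 mm between centres.
Not all that is in view belongs to the job. What is shaped like the middle_sleeve but blue is not meant.

How it is judged:
At the end, for the whole second after the job is handed in: Wide sleeve on the larger bay's floor, stepped drift on the smaller bay's; ring flat on the square tray's floor within 15 mm of its centre, narrow sleeve on it within 10 mm; middle sleeve and straight drift within 20 mm of their starts. All upright to 0.1 rad and at rest (x of wide_sleeve in the frame of long_tray between -0.096 and -0.002 m and y of wide_sleeve in the frame of long_tray between -0.032 and 0.032 m and z of wide_sleeve in the frame of long_tray between 0 and 0.006 m and angle between each of wide_sleeve, stepped_drift, support_ring, narrow_sleeve, middle_sleeve, straight_drift's own z axis and vertical below 0.1 rad and linear speed of each of wide_sleeve, stepped_drift, support_ring, narrow_sleeve, middle_sleeve, straight_drift below 0.01 m/s and angular speed of each of wide_sleeve, stepped_drift, support_ring, narrow_sleeve, middle_sleeve, straight_drift below 0.1 rad/s and x of stepped_drift in the frame of long_tray between 0.043 and 0.105 m and y of stepped_drift in the frame of long_tray between -0.04 and 0.04 m and z of stepped_drift in the frame of long_tray between 0 and 0.006 m and horizontal distance between support_ring and square_tray below 0.015 m and z of support_ring in the frame of square_tray between 0 and 0.006 m and horizontal distance between narrow_sleeve and support_ring below 0.01 m and z of narrow_sleeve in the frame of support_ring between 0.015 and 0.021 m and distance of each of middle_sleeve, straight_drift from where it was at the start of the episode below 0.02 m); the robot touches nothing.
It fails at once if the middle sleeve or the straight drift, which belong to neither kit, is carried off or knocked over (distance of any of middle_sleeve, straight_drift from where it was at the start of the episode above 0.03 m or angle between any of middle_sleeve, straight_drift's own z axis and vertical above 0.5 rad).
It also fails if it takes over 102 s, if anything falls off the work surface, if the arm or the gripper's body presses on something with over 40 N, if the wrist force passes 120 N, or if a joint passes its speed limit or range.

## Robot

A 6-joint arm with a two-finger parallel gripper is mounted at the origin on the work surface. World frame = base frame: x ahead of the robot, y to its left, z up, the work surface at z = 0. Lengths are in m, angles in rad, forces in N, time in s.
With the tool pointing down it reaches from about 0.325 to 0.75 m from the base axis. Payload 7.6 kg.
Tool frame: the origin (TCP) lies midway between the tips of the shut fingers; the grasp point (between the pads) lies 19 mm behind it (grasp_offset is the distance from the TCP to the grasp point, in m); z points along the fingers, y is the direction in which the jaws open and shut (so a half turn about z gives the same grasp; the last joint's range is limited). The gripper opens to 85 mm and grips with 20 to 120 N. Pads are 22 mm wide; open, the fingers measure 114 mm over their backs; the gripper's body (76 mm by 85 mm) begins 54 mm behind the grasp point. The pads swing forward as they close: fully open they stand 13 mm farther back than shut.
Start: joints at [-1.29, 0.052, 1.401, -0, 1.689, -0.07], TCP at [0.18, -0.493, 0.231] pointing down, gripper open.
Joint ranges: [-2.9, 2.9], [-0.91, 2.17], [0.12, 2.37], [-1.06, 4.2], [0.26, 2.73], [-2.93, 2.93]. Speed limits (rad/s): [2.57, 2.57, 3.01, 3.14, 3.14, 3.14].

## Interface

Orientations are given as a unit quaternion [x, y, z, w].
In Python, from cell import move_to, move_l, move_j, set_gripper, hold, inverse_kinematics, read_camera, Unreachable, close_job, find_in, regions_of, read_time, read_q, read_joint_velocities, read_effort, read_tcp_pos, read_tcp_rot, read_contact_force, read_wrist_torque, read_grip_width, grasp_offset gives the robot as it stands. Calls block until the motion is done:
- move_to(position, orientation): joint-space move of the TCP to a pose.
- move_l(position, vel=0.15, ori=None, max_force=None): straight line of the TCP; ori=None keeps the orientation; vel is the mean speed in m/s. With max_force (N) it stops when the force on the tool has changed by that much, and returns True; else False.
- move_j(angles): joint-space move.
- set_gripper(opening, squeeze=None): opening from 0.0 (shut) to 1.0 (fully open); squeeze is the grip in N (None keeps the last); returns when the fingers have stopped.
- hold(seconds).
- inverse_kinematics(position, orientation): joint angles nearest the present ones, or None.
- read_camera(name): name is "side" or "top"; returns a dict with "frame" (384x512x3 uint8, red, green, blue), "depth" (384x512 float32, m along the optical axis (not along the pixel's ray), 0 where there is no reading), "mtx" (3x3 intrinsics, pixels), "camera_from_world" (4x4, takes a point from world to camera coordinates). Camera axes: x right, y down, z forward; pixel columns grow to the right and rows downward; lengths in m; the calibration is good to about 2 mm. A picture is of the moment at which its call begins.
A pose or a line that the arm cannot do raises Unreachable and nothing moves.
- close_job(): hands the job in, once; it reports no verdict.
Trained networks look in a picture, given as the dict that the camera call returned (one of the last four; its "shot" number tells which), for a name from the list of things; names that differ only in an ending like _2 or _b are one class to them, and where a whole thing is asked for, a point or a joint stands for the part that bears it (a point fixed in the world has none). Each returns a list of dicts, best first, with "confidence" (0 to 1); they miss things now and then, are a little off and sometimes report something else, mostly with a low value. They report only what shows in the picture. A call takes as long as a camera call. They do not tell look-alikes from the thing itself.
- find_in(query, picture): "xy" ([column, row] as shares, 0 to 1, of the picture: columns of its width, rows of its height, amid what is visible of it).
- regions_of(query, picture): "region" (384x512 bool, what is visible of it) and "xy" ([column, row] as shares, 0 to 1, of the picture: columns of its width, rows of its height, amid what is visible of it).
Readings, each from a call of its own:
- read_time(): time.
- read_q(): joint angles.
- read_joint_velocities(): joint speeds.
- read_effort(): joint torques, N m.
- read_tcp_pos(): TCP position.
- read_tcp_rot(): TCP orientation.
- read_contact_force(): force on the tool from outside, world axes, zero at the start.
- read_wrist_torque(): the same for the moment, N m.
- read_grip_width(): opening from 0.0 (shut) to 1.0 (fully open).
Only numpy, scipy, OpenCV 4.12 (cv2) and the standard library are available. Lean on these libraries where they do the work, as an engineer would, in place of code of your own. Each camera call takes 0.05 s, during which the arm holds its last target.

## Working session

There is one attempt and no reset: what is moved stays moved. The work goes in short steps, each a Python script; the robot and the scene stay as the last script left them, time stands still between calls to the robot, and variables do not carry over. Pictures are saved under pics/ and viewed, and the job is handed in when it is done.

```bash
mkdir -p pics; ls
cat > h.py <<'E'
import numpy as np, cv2
from cell import *
def save(n,im): cv2.imwrite('pics/'+n,cv2.cvtColor(im,cv2.COLOR_RGB2BGR))
def world(c):
    d=c['depth'];K=c['mtx'];T=np.linalg.inv(c['camera_from_world'])
    v,u=np.mgrid[0:d.shape[0],0:d.shape[1]]
    P=np.stack([(u-K[0,2])/K[0,0]*d,(v-K[1,2])/K[1,1]*d,d],-1)
    return P@T[:3,:3].T+T[:3,3]
E
python3 - <<'E'
from h import *
for n in('top','side'):
    c=read_camera(n);save(n+'0.png',c['frame']);np.savez('/tmp/'+n+'0.npz',**{k:c[k] for k in('frame','depth','mtx','camera_from_world')})
    print(n,np.linalg.inv(c['camera_from_world'])[:3].round(3).tolist(),c['mtx'].round(1).tolist())
    P=world(c)
    for q in 'wide_sleeve middle_sleeve narrow_sleeve support_ring stepped_drift straight_drift long_tray square_tray'.split():
        for r in regions_of(q,c)[:5]:
            m=r['region']&(c['depth']>0);p=P[m]
            print(q,round(r['confidence'],2),(np.array(r['xy'])*[512,384]).round(),m.sum(),np.median(p,0).round(3),'ztop',np.percentile(p[:,2],95).round(3), 'rgb',c['frame'][m].mean(0).round())
print(read_time(),read_tcp_rot(),grasp_offset)
E
```

```text
pics
top [[0.005, -0.989, 0.145, 0.404], [-1.0, -0.006, -0.006, 0.018], [0.007, -0.145, -0.989, 0.944]] [[375.9, 0.0, 260.8], [0.0, 375.9, 185.7], [0.0, 0.0, 1.0]]
wide_sleeve 0.62 [258. 162.] 326 [0.584 0.02  0.043] ztop 0.047 rgb [75. 76. 81.]
middle_sleeve 0.87 [364. 254.] 327 [ 0.371 -0.229  0.036] ztop 0.046 rgb [ 61.  81. 129.]
middle_sleeve 0.62 [329. 267.] 268 [ 0.343 -0.131  0.042] ztop 0.047 rgb [ 64.  86. 139.]
middle_sleeve 0.57 [316. 222.] 199 [ 0.436 -0.116  0.044] ztop 0.047 rgb [73. 74. 79.]
narrow_sleeve 0.63 [314. 133.] 303 [ 0.677 -0.116  0.04 ] ztop 0.061 rgb [69. 70. 74.]
support_ring 0.72 [217. 226.] 436 [0.444 0.127 0.017] ztop 0.02 rgb [80. 83. 89.]
stepped_drift 0.74 [308. 175.] 266 [ 0.56  -0.102  0.032] ztop 0.091 rgb [74. 76. 82.]
straight_drift 0.69 [261. 212.] 103 [0.469 0.006 0.08 ] ztop 0.083 rgb [77. 80. 86.]
long_tray 0.82 [141. 187.] 4877 [0.536 0.322 0.003] ztop 0.014 rgb [ 77.  97. 133.]
square_tray 0.65 [392. 183.] 4061 [ 0.548 -0.321  0.003] ztop 0.014 rgb [ 63.  89. 132.]
square_tray 0.48 [212. 226.] 476 [0.444 0.129 0.017] ztop 0.02 rgb [82. 8
[... 750 characters left out ...]
 ztop 0.061 rgb [73. 72. 76.]
narrow_sleeve 0.52 [289. 180.] 806 [0.581 0.004 0.031] ztop 0.046 rgb [76. 75. 79.]
support_ring 0.94 [217. 164.] 510 [0.444 0.114 0.017] ztop 0.019 rgb [92. 92. 99.]
stepped_drift 0.74 [297. 225.] 704 [ 0.561 -0.118  0.038] ztop 0.091 rgb [79. 78. 83.]
stepped_drift 0.35 [289. 184.] 763 [0.582 0.002 0.031] ztop 0.046 rgb [74. 73. 77.]
straight_drift 0.69 [235. 185.] 459 [ 0.468 -0.005  0.052] ztop 0.081 rgb [80. 79. 83.]
long_tray 0.8 [246. 118.] 2664 [0.538 0.318 0.004] ztop 0.014 rgb [ 98. 120. 154.]
square_tray 0.83 [317. 341.] 9739 [ 0.553 -0.313  0.004] ztop 0.014 rgb [ 68. 105. 156.]
0.9 [9.84651993e-01 1.74529212e-01 8.51237856e-07 8.50298925e-05] 0.0187
```

Run:
```python
import numpy as np,cv2
for n,(a,b,c,d) in {'top':(100,290,60,450),'side':(90,384,130,490)}.items():
    f=np.load(f'/tmp/{n}0.npz')['frame'][a:b,c:d]
    f=cv2.resize(f,None,fx=2,fy=2,interpolation=cv2.INTER_CUBIC);cv2.imwrite(f'pics/{n}_crop.png',f[:,:,::-1])
```

```text
(no output)
```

View pics/top_crop.png

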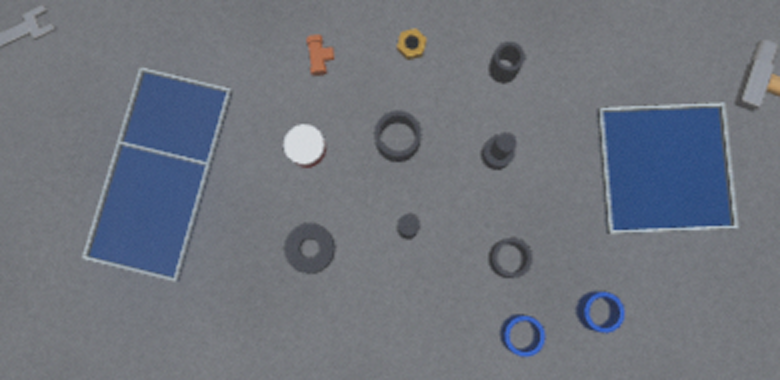

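View pics/side_crop.png

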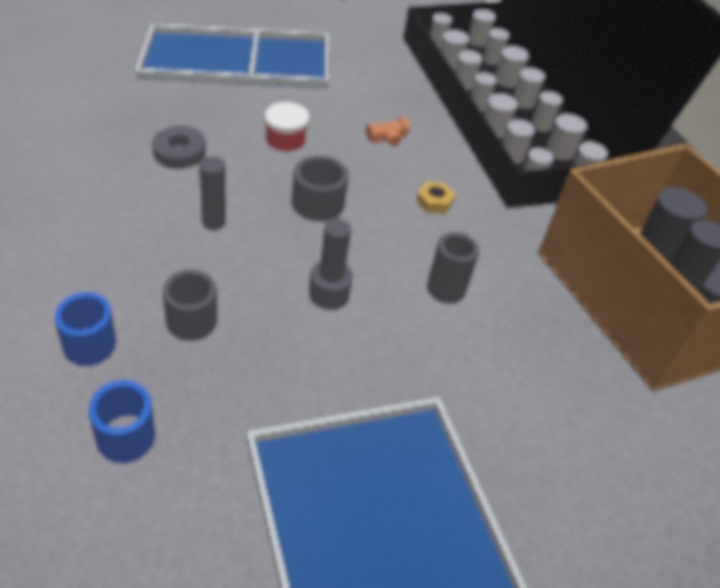

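The top view shows, from near to far: the two blue decoys at (329,267) and (364,254), and the middle sleeve at (316,222). It also shows the straight drift (261,212), ring (217,226), wide sleeve (258,162), stepped drift (308,175) and narrow sleeve (314,133). The candidates for each target:

- **Dark sleeves:** (258,162) is the widest, (316,222) the middle-sized one and stays put, and (314,133) the narrow, tall one.
- **Drifts:** (308,175) has the foot and shank, so it is the stepped one. (261,212) is plain and stays put.

The enlarged crops of both views confirm all of this. Next I'll measure positions.

```bash
cat > fit.py <<'E'
from h import *
from scipy.optimize import least_squares
H=dict(wide=((.583,.01),.045,.029),middle=((.435,-.12),.045,.024),narrow=((.675,-.123),.06,.019),ring=((.444,.12),.018,.031),stepped=((.56,-.112),.09,.012),straight=((.469,0),.08,.013))
def fitobj(c,xy,h,R,win=.06):
    P=world(c);P=P[c['depth']>0]
    s=P[np.hypot(P[:,0]-xy[0],P[:,1]-xy[1])<win]
    ok=s[s[:,2]>0.012]; zt=np.percentile(ok[:,2],97)
    t=s[(s[:,2]>h-.004)]
    (x,y),r=cv2.minEnclosingCircle((t[:,:2]*1000).astype(np.float32))
    return x/1000,y/1000,r/1000,zt,len(t)
def fittray(c,xy,win,L,W):
    P=world(c);f=c['frame'].astype(int)
    m=(c['depth']>0)&(np.hypot(P[...,0]-xy[0],P[...,1]-xy[1])<win)&(P[...,2]>.010)&(P[...,2]<.018)
    p=(P[m][:,:2]*1000).astype(np.float32)
    r=cv2.minAreaRect(p); fl=(np.abs(P[...,:2]-np.array(xy)).max(-1)<.03)&(c['depth']>0)
    return r,P[m][:,2].max().round(4),np.median(P[fl][:,2]).round(4)
E
python3 - <<'E'
from fit import *
for n in('top','side'):
    c=dict(np.load(f'/tmp/{n}0.npz'))
    print(n)
    for k,(xy,h,R) in H.items(): print(k,np.round(fitobj(c,xy,h,R),4),'R',R)
    print(fittray(c,(.536,.322),.15,250,120)); print(fittray(c,(.55,-.32),.125,160,160))
    P=world(c);m=(P[...,2]>.1)&(c['depth']>0);q=P[m]; 
    if len(q): print('tall',q.min(0).round(2),q.max(0).round(2), [ (q[(q[:,0]<x)].shape[0]) for x in (.6,.7,.75,.8,.9)])
E
```

```text
top
wide [5.834e-01 2.000e-02 2.890e-02 4.770e-02 1.880e+02] R 0.029
middle [ 4.333e-01 -1.178e-01  2.400e-02  4.740e-02  1.430e+02] R 0.024
narrow [ 6.771e-01 -1.156e-01  1.860e-02  6.180e-02  9.900e+01] R 0.019
ring [4.449e-01 1.275e-01 3.070e-02 2.060e-02 4.180e+02] R 0.031
stepped [ 5.648e-01 -1.058e-01  1.170e-02  9.220e-02  8.100e+01] R 0.012
straight [4.693e-01 6.700e-03 1.280e-02 8.280e-02 9.700e+01] R 0.013
(((538.6757202148438, 319.7796630859375), (121.82508087158203, 250.04232788085938), 76.6595687866211), np.float64(0.0176), np.float64(0.0031))
(((548.9946899414062, -329.1910705566406), (160.2998504638672, 180.91954040527344), 2.6607308387756348), np.float64(0.0178), np.float64(0.0031))
tall [ 0.15 -0.59  0.1 ] [0.94 0.59 0.37] [3880, 3926, 4401, 5267, 7387]
side
wide [5.828e-01 1.630e-02 2.910e-02 4.610e-02 2.220e+02] R 0.029
middle [ 4.336e-01 -1.208e-01  2.400e-02  4.620e-02  2.440e+02] R 0.024
narrow [ 6.768e-01 -1.184e-01  1.910e-02  6.140e-02  1.820e+02] R 0.019
ring [4.438e-01 1.245e-01 3.180e-02 1.950e-02 3.350e+02] R 0.031
stepped [ 5.646e-01 -1.094e-01  1.250e-02  9.090e-02  1.220e+02] R 0.012
straight [4.689e-01 4.100e-03 1.370e-02 8.090e-02 1.040e+02] R 0.013
(((537.3203125, 316.9547424316406), (126.87393188476562, 249.2271728515625), 77.29161071777344), np.float64(0.0166), np.float64(0.0031))
(((547.9064331054688, -315.8431091308594), (161.1256103515625, 149.45750427246094), 2.475463390350342), np.float64(0.0176), np.float64(0.0035))
tall [ 0.06 -0.25  0.1 ] [0.96 0.76 0.4 ] [12785, 12804, 12804, 13145, 14910]
```

Run:
```python
from fit import *
for n in('top','side'):
    c=dict(np.load(f'/tmp/{n}0.npz'));P=world(c);f=c['frame'].astype(int)
    m=(c['depth']>0)&(f[...,2]-f[...,0]>40)&(P[...,2]<.009)&(P[...,2]>-.003)
    for a,b in((0.15,.6),(-.5,-.2)):
        k=(m&(P[...,1]>a)&(P[...,1]<b)&(P[...,0]>.4)).astype(np.uint8)
        k=cv2.morphologyEx(k,cv2.MORPH_OPEN,np.ones((3,3)))
        p=P[k>0][:,:2]; print(n,cv2.minAreaRect((p*1000).astype(np.float32)),np.median(P[k>0][:,2]))
    q=P[(c['depth']>0)&(P[...,2]>.025)&(P[...,0]>.4)&(P[...,0]<.95)]
    h,_,_=np.histogram2d(q[:,0],q[:,1],bins=[np.arange(.4,.96,.04),np.arange(-.6,.61,.04)])
    print((h>2).astype(int))
```

```text
top ((538.846435546875, 320.93499755859375), (109.99371337890625, 241.86392211914062), 76.7805404663086) 0.0029949119304742977
top ((548.71923828125, -322.0270690917969), (151.72076416015625, 149.02476501464844), 2.3505806922912598) 0.0028611757141101535
[[0 0 0 0 0 0 0 0 0 0 0 1 1 0 0 0 0 0 0 0 0 0 0 0 0 0 0 0 0 1]
 [0 0 0 0 0 0 0 0 0 0 0 1 1 0 1 1 0 0 0 0 0 0 0 0 0 0 1 1 0 1]
 [0 0 0 0 0 0 0 0 0 0 0 0 0 0 0 1 0 0 0 0 0 0 0 0 0 0 0 1 1 1]
 [0 0 0 0 0 0 0 0 0 0 0 1 1 0 0 1 0 1 1 0 0 0 0 0 0 0 0 1 1 0]
 [1 0 0 0 0 0 0 0 0 0 0 1 1 0 1 1 1 1 1 0 0 0 0 0 0 0 0 0 1 1]
 [1 1 1 0 1 0 0 0 0 0 0 0 0 0 0 1 0 0 0 0 0 0 0 0 0 0 0 0 0 1]
 [0 0 1 1 1 0 0 0 0 0 0 1 1 0 0 0 0 0 0 0 0 0 0 0 0 0 0 0 0 0]
 [1 1 0 1 1 0 0 0 0 0 0 1 1 0 0 0 0 0 0 0 0 0 0 0 0 0 0 0 0 0]
 [0 1 1 0 0 0 0 0 0 0 0 0 0 0 0 0 0 0 0 0 0 0 0 0 0 0 0 0 0 0]
 [0 0 1 1 0 0 0 0 0 0 1 1 1 0 1 1 1 1 1 1 1 1 1 1 0 0 0 0 0 0]
 [0 0 1 1 0 0 0 0 1 1 1 0 1 1 1 1 1 1 1 1 1 1 1 1 0 0 1 1 1 0]
 [0 1 1 0 0 0 0 0 1 1 1 1 1 1 1 1 1 1 1 1 1 1 1 1 0 0 1 1 0 0]
 [1 1 0 0 0 0 0 0 0 1 1 1 1 1 1 1 1 1 1 1 1 1 1 1 0 0 0 0 0 0]]
side ((539.387451171875, 
[... 346 characters left out ...]
1 0 1]
 [0 0 0 0 0 0 0 0 0 0 0 0 0 0 1 1 0 0 0 0 0 0 0 0 0 0 0 1 1 1]
 [0 0 0 0 0 0 0 0 0 0 0 1 1 0 0 1 0 1 1 0 0 0 0 0 0 0 0 1 1 0]
 [0 0 0 0 0 0 0 0 0 0 0 1 1 0 1 1 1 1 1 0 0 0 0 0 0 0 0 0 1 1]
 [0 0 0 0 0 0 0 0 0 0 0 0 0 0 1 1 0 0 0 0 0 0 0 0 0 0 0 0 0 1]
 [0 0 0 0 0 0 0 0 0 0 0 1 1 0 0 0 0 0 0 0 0 0 0 0 0 0 0 0 0 0]
 [0 0 0 0 0 0 0 0 0 0 0 1 1 0 0 0 0 0 0 0 0 0 0 0 0 0 0 0 0 0]
 [0 0 0 0 0 0 0 0 0 0 0 0 0 0 0 0 0 0 0 0 0 0 0 0 0 0 0 0 0 0]
 [0 0 0 0 0 0 0 0 0 0 1 1 1 0 1 1 1 1 1 1 1 1 1 1 0 0 0 0 0 0]
 [0 0 0 0 0 0 0 0 1 1 1 0 1 0 1 1 1 1 1 1 1 1 1 1 0 0 1 1 0 0]
 [0 0 0 0 0 0 0 0 1 1 1 1 1 1 1 1 1 1 1 1 1 1 1 1 0 0 1 1 0 0]
 [0 0 0 0 0 0 0 0 1 1 1 1 1 1 1 1 1 1 1 1 1 1 1 1 0 0 0 0 0 0]]
```

View pics/top0.png

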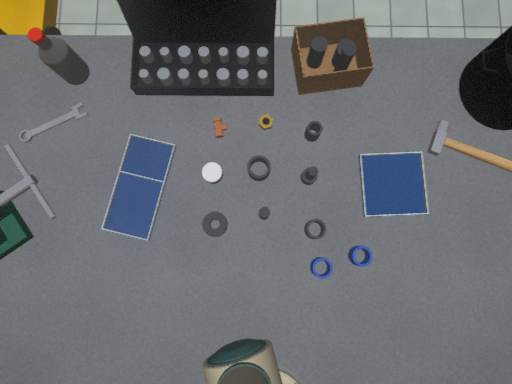

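View pics/side0.png

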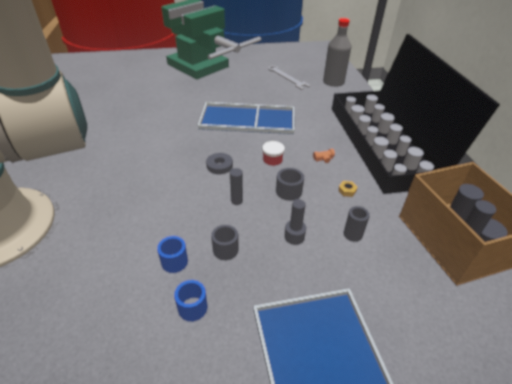

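Run:
```python
from fit import *
c=dict(np.load('/tmp/top0.npz'));P=world(c)
for nm,(x0,x1,y0,y1) in dict(left=(.35,.65,.44,.65),right=(.5,.95,-.65,-.4),far=(.7,.97,-.4,.5)).items():
    q=P[(c['depth']>0)&(P[...,2]>.025)&(P[...,0]>x0)&(P[...,0]<x1)&(P[...,1]>y0)&(P[...,1]<y1)]
    print(nm,q.min(0).round(3),q.max(0).round(3),np.percentile(q[:,2],[10,50,90]).round(3))
```

```text
left [0.369 0.465 0.025] [0.617 0.643 0.13 ] [0.029 0.116 0.125]
right [ 0.586 -0.64   0.025] [ 0.91  -0.414  0.193] [0.028 0.098 0.171]
far [ 0.78  -0.252  0.025] [0.941 0.5   0.193] [0.04  0.082 0.148]
```

```bash
cat > act.py <<'E'
from fit import *
from scipy.spatial.transform import Rotation as Ro
TA=np.radians(-13.1); TL=np.array([.538,.3185]); e=np.array([np.cos(TA),np.sin(TA)])
BIG=TL-.049*e; SMALL=TL+.074*e; SQ=np.array([.5488,-.3235])
def quat(phi):
    y=np.array([np.cos(phi),np.sin(phi),0]);z=np.array([0,0,-1.]);x=np.cross(y,z)
    return Ro.from_matrix(np.stack([x,y,z],1)).as_quat()
def best(p,phi):
    q=np.array(read_q());c=[]
    for k in(0,1):
        o=quat(phi+k*np.pi);j=inverse_kinematics(list(p),list(o))
        if j is not None:
            j=np.array(j);c.append((np.abs(j-q).max()+ (5 if abs(j[5])>2.7 else 0),k,o))
    assert c,('no ik',p,phi)
    c.sort(key=lambda t:t[0]);return list(c[0][2])
def stat(t): print(t,'t',round(read_time(),1),'tcp',np.round(read_tcp_pos(),4),'w',round(read_grip_width()*85,1),'F',np.round(read_contact_force(),1),flush=True)
UP=.21
def pick(xy,phi,z,w,opening=1.0,squeeze=60):
    o=best((*xy,UP),phi)
    set_gripper(opening)
    move_to([*xy,UP],o);stat('above')
    move_l([*xy,z+.06],vel=.25)
    hit=move_l([*xy,z],vel=.08,max_force=10);stat(f'down hit={hit}')
    if hit: return False
    set_gripper(0.0,squeeze);stat('closed')
    wr=read_grip_width()*85
    if abs(wr-w)>5: print('WIDTH MISMATCH',wr,w);return False
    move_l([*xy,UP],vel=.2);stat('up');return abs(read_grip_width()*85-w)<5
def place(xy,phi,z,rel,up=UP):
    o=best((*xy,UP),phi)
    move_to([*xy,UP],o)
    move_l([*xy,z+.015],vel=.2)
    hold(.2)
    hit=move_l([*xy,z-.004],vel=.03,max_force=6);stat(f'placed hit={hit} want z {z:.4f}')
    set_gripper(rel);hold(.2)
    move_l([*xy,up],vel=.2);stat('released')
E
python3 - <<'E'
from act import *
print(BIG,SMALL)
for p,f in [((.444,.126),0),(SQ,0),((.583,.018),.785),(BIG,TA),((.565,-.1075),.785),(SMALL,TA),((.677,-.117),1.57)]:
    for z in(UP,.02):print(p,[None if (j:=inverse_kinematics([*p,z],list(quat(f+k)))) is None else np.round(j,2).tolist() for k in(0,np.pi)])
if pick((.4443,.126),0,-.003,62): 
    c=read_camera('side');save('ringup.png',c['frame'])
E
```

```text
[0.49027518 0.32960591] [0.61007422 0.3017278 ]
(0.444, 0.126) [[0.2, -0.12, 1.61, -0.0, 1.65, 0.2], None]
(0.444, 0.126) [[0.2, 0.07, 1.83, -0.0, 1.25, 0.2], None]
[ 0.5488 -0.3235] [[-0.59, 0.38, 1.07, -0.0, 1.69, -0.59], [-0.59, 0.38, 1.07, -0.0, 1.69, 2.55]]
[ 0.5488 -0.3235] [[-0.59, 0.52, 1.27, -0.0, 1.35, -0.59], [-0.59, 0.52, 1.27, -0.0, 1.35, 2.55]]
(0.583, 0.018) [[-0.03, 0.22, 1.26, -0.0, 1.66, -0.82], [-0.03, 0.22, 1.26, -0.0, 1.66, 2.32]]
(0.583, 0.018) [[-0.03, 0.38, 1.46, -0.0, 1.3, -0.82], [-0.03, 0.38, 1.46, -0.0, 1.3, 2.32]]
[0.49027518 0.32960591] [[0.53, 0.24, 1.23, -0.0, 1.67, 0.76], [0.53, 0.24, 1.23, -0.0, 1.67, -2.38]]
[0.49027518 0.32960591] [[0.53, 0.4, 1.43, -0.0, 1.31, 0.76], [0.53, 0.4, 1.43, -0.0, 1.31, -2.38]]
(0.565, -0.1075) [[-0.25, 0.2, 1.28, -0.0, 1.66, -1.04], [-0.25, 0.2, 1.28, -0.0, 1.66, 2.1]]
(0.565, -0.1075) [[-0.25, 0.36, 1.48, -0.0, 1.3, -1.04], [-0.25, 0.36, 1.48, -0.0, 1.3, 2.1]]
[0.61007422 0.3017278 ] [[0.41, 0.51, 0.9, -0.0, 1.73, 0.63], [0.41, 0.51, 0.9, -0.0, 1.73, -2.51]]
[0.61007422 0.3017278 ] [[0.41, 0.63, 1.11, -0.0, 1.4, 0.63], [0.41, 0.63, 1.11, -0.0, 1.4, -2.51]]
(0.677, -0.117) [[-0.22, 0.53, 0.87, -0.0, 1.74, -1.79], [-0.22, 0.53, 0.87, -0.0, 1.74, 1.35]]
(0.677, -0.117) [[-0.22, 0.65, 1.08, -0.0, 1.41, -1.79], [-0.22, 0.65, 1.08, -0.0, 1.41, 1.35]]
above t 3.5 tcp [0.4445 0.1254 0.21  ] w 84.9 F [ 0.3 -0.4  0.2]
down hit=False t 5.2 tcp [ 0.4447  0.1261 -0.0025] w 84.9 F [ 1.1 -0.2  0.3]
closed t 5.5 tcp [ 0.4448  0.1262 -0.0021] w 58.6 F [-2.6 -0.7  5.6]
up t 6.7 tcp [0.4437 0.1259 0.2084] w 58.7 F [ 0.5  0.7 -3.5]
```

Run:
```python
from act import *
c=read_camera('side');save('ringup_c.png',cv2.resize(c['frame'][60:260,120:360],None,fx=3,fy=3))
t=read_camera('top');save('ringup_t.png',cv2.resize(t['frame'][100:300,120:320],None,fx=3,fy=3))
```

```text
(no output)
```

View pics/ringup_c.png

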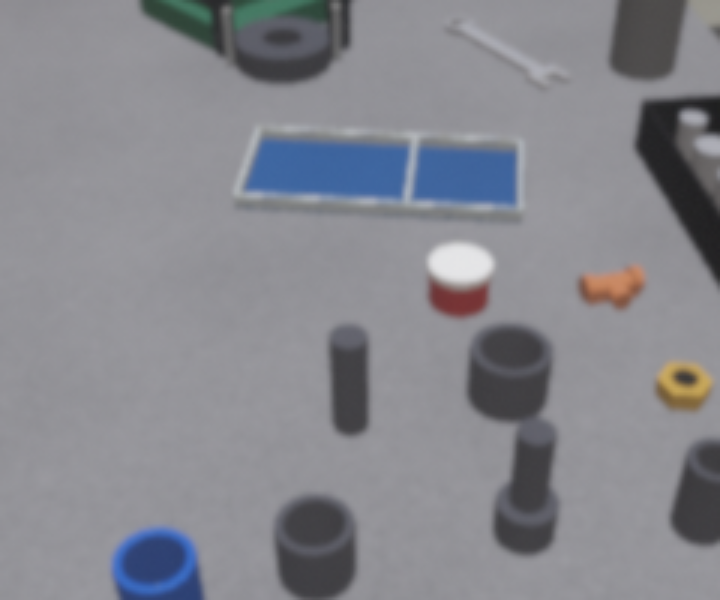

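View pics/ringup_t.png

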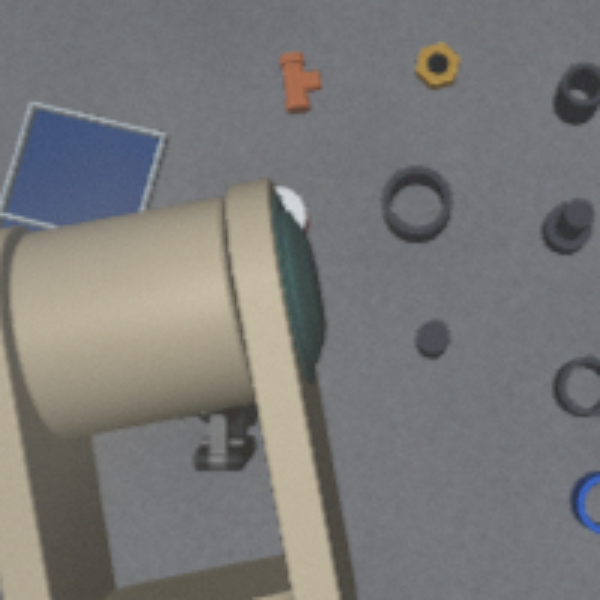

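The ring is held level between the pads (crop px 282,45). I'll place it now.

Run:
```python
from act import *
place(SQ,0,.000,.9)
move_to([.45,-.05,.3],best((.45,-.05,.3),0))
for n in('top','side'):
    c=read_camera(n);print(n,np.round(fitobj(c,SQ,.021,.031),4))
    f=c['frame'];save(n+'1.png',cv2.resize(f[110:250,310:470] if n=='top' else f[200:384,200:440],None,fx=3,fy=3))
    np.savez('/tmp/'+n+'1.npz',**{k:c[k] for k in('frame','depth','mtx','camera_from_world')})
```

```text
placed hit=True want z 0.0000 t 10.4 tcp [ 0.5488 -0.3235  0.001 ] w 58.7 F [-0.6  0.6  3.7]
released t 12.1 tcp [ 0.5483 -0.3232  0.2082] w 76.5 F [ 0.5  0.4 -0.4]
top [ 5.504e-01 -3.518e-01  2.300e-03  2.120e-02  3.000e+00]
side [ 5.505e-01 -3.241e-01  3.110e-02  2.310e-02  1.260e+03]
```

View pics/top1.png

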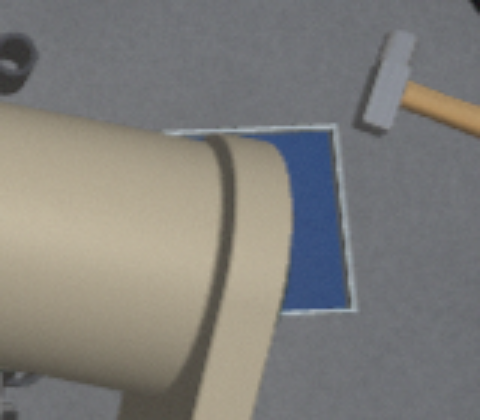

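View pics/side1.png

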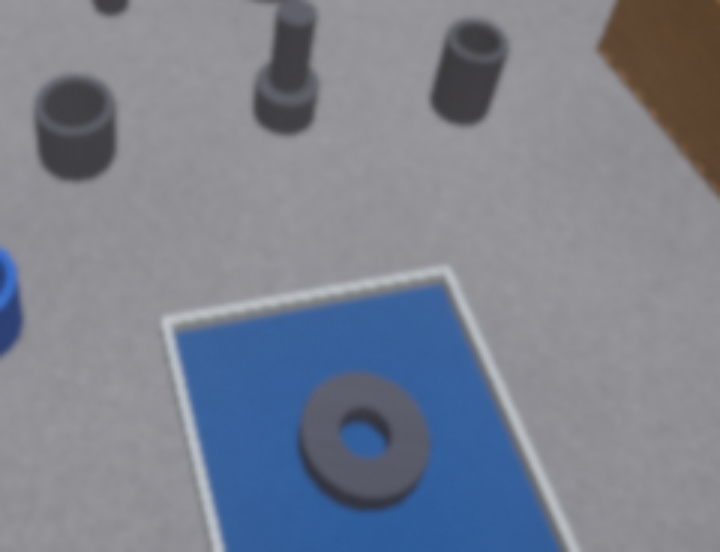

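The side crop shows the ring flat and central in the square tray (crop px 365,435), fitted at (0.5505, -0.324) with the correct radius. The arm blocks the top view. The narrow sleeve is next.

Run:
```python
from act import *
if pick((.677,-.117),1.57,.014,38,opening=.85):
    c=read_camera('side');save('narrowup.png',c['frame'])
    place((.5495,-.323),np.pi/2,.035,.75)
    move_to([.40,.12,.3],best((.40,.12,.3),0))
    for n in('top','side'):
        c=read_camera(n);print(n,np.round(fitobj(c,(.5495,-.323),.081,.019),4))
        f=c['frame'];save(n+'2.png',cv2.resize(f[110:250,310:470] if n=='top' else f[200:384,200:440],None,fx=3,fy=3))
else:
    c=read_camera('side');save('narrowup.png',c['frame'])
```

```text
above t 15.0 tcp [ 0.677  -0.1169  0.2107] w 72.5 F [-0.7 -0.4 -0.9]
down hit=False t 16.6 tcp [ 0.6774 -0.1171  0.0147] w 72.2 F [ 0.9 -0.3  0.7]
closed t 17.0 tcp [ 0.6775 -0.1173  0.015 ] w 35.7 F [ 0.5 -0.4  4. ]
up t 18.1 tcp [ 0.6764 -0.1168  0.2077] w 35.9 F [ 0.1  1.3 -3.5]
placed hit=True want z 0.0350 t 20.8 tcp [ 0.5494 -0.323   0.036 ] w 36.4 F [-1.2 -0.1  4.3]
released t 22.4 tcp [ 0.549  -0.3227  0.2082] w 64.1 F [-1.2  0.5  0.8]
top [ 5.493e-01 -3.205e-01  1.860e-02  8.200e-02  1.150e+02]
side [ 5.488e-01 -3.229e-01  1.910e-02  8.210e-02  3.730e+02]
```

View pics/side2.png

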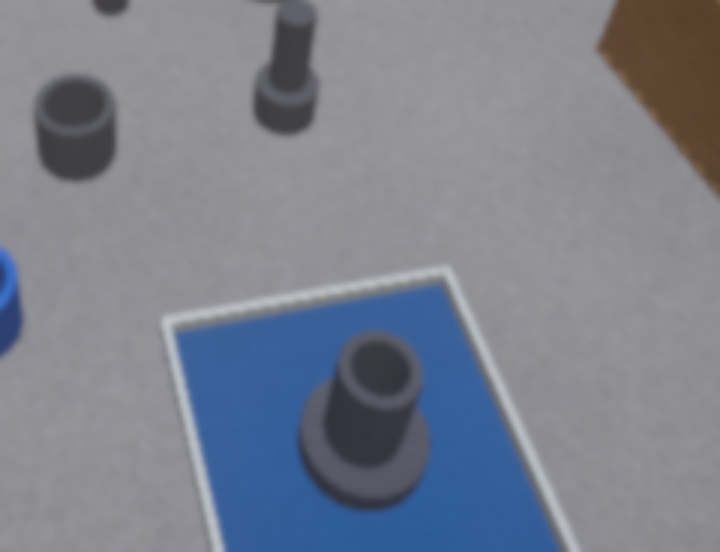

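View pics/top2.png

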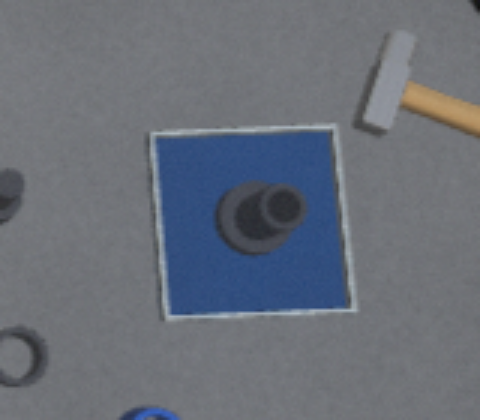

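Run:
```python
from act import *
if pick((.583,.018),.785,.006,58):
    c=read_camera('side');save('wideup.png',c['frame'])
    place(BIG,TA,.009,.9)
    ok=pick((.5647,-.1075),.785,.041,24,opening=.8,squeeze=80)
    c=read_camera('side');save('stepup.png',c['frame'])
    print(ok)
```

```text
above t 25.5 tcp [0.5829 0.0184 0.2107] w 85.2 F [-0.5 -0.2  1. ]
down hit=False t 27.2 tcp [0.5834 0.018  0.0065] w 85.0 F [-0.   0.7  0.2]
closed t 27.5 tcp [0.5836 0.0178 0.0072] w 57.3 F [-0.8 -0.9  5.2]
up t 28.7 tcp [0.5823 0.018  0.208 ] w 57.4 F [-0.7  0.  -4.6]
placed hit=True want z 0.0090 t 31.9 tcp [0.4902 0.3296 0.0102] w 57.5 F [-0.6 -0.4  4.6]
released t 33.6 tcp [0.4898 0.3293 0.2084] w 76.7 F [ 0.1  0.1 -0.8]
above t 35.5 tcp [ 0.5649 -0.1067  0.21  ] w 68.1 F [ 0.1  0.5 -0.8]
down hit=False t 37.0 tcp [ 0.5651 -0.1076  0.0415] w 68.2 F [-0.5  0.1  0.8]
closed t 37.5 tcp [ 0.5649 -0.1076  0.0414] w 22.3 F [-1.6 -0.2  3.6]
up t 38.5 tcp [ 0.564  -0.1073  0.2079] w 22.3 F [-0.1 -0.3 -4. ]
True
```

The narrow sleeve stands upright on the ring in both crops, and its two-view fit is about (0.549, -0.322) with the top at 0.082. I'll check the held drift before placing it.

View pics/stepup.png

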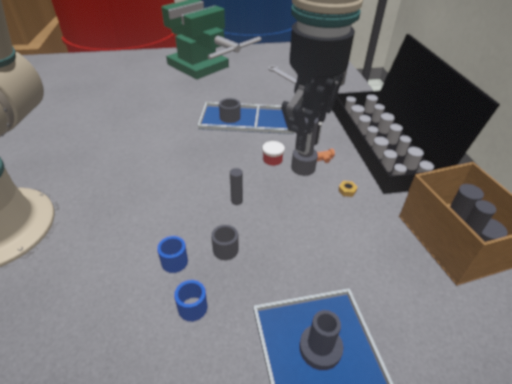

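The drift hangs vertically, foot at px (305,160), and the wide sleeve stands in the larger bay at px (230,110).

Run:
```python
from act import *
place(SMALL,TA,.044,.7,up=.24)
move_j([-1.29,.052,1.401,0,1.689,-.07])
hold(.5);stat('home')
A={'wide':(BIG,.048),'stepped':(SMALL,.093),'narrow':((.549,-.322),.081),'middle':((.4335,-.119),.045),'straight':((.469,.005),.08)}
for n in('top','side'):
    c=read_camera(n);save(n+'3.png',c['frame'])
    for k,(xy,h) in A.items():
        r=fitobj(c,xy,h,0); s=''
        d=np.array(r[:2])-TL
        if k in('wide','stepped'): s=('tray',np.round([d@e,d@[-e[1],e[0]]],4))
        print(n,k,np.round(r,4),s)
    P=world(c);m=(c['depth']>0)&(np.hypot(P[...,0]-.549,P[...,1]+.323)<.05)&(abs(P[...,2]-.0215)<.004)
    p=P[m][:,:2];(x,y),rr=cv2.minEnclosingCircle((p*1000).astype(np.float32));print(n,'ring',x,y,rr,np.median(P[m][:,2]))
```

```text
placed hit=True want z 0.0440 t 41.6 tcp [0.6101 0.3017 0.0445] w 22.2 F [ 0.5 -0.   4.2]
released t 43.4 tcp [0.6097 0.3015 0.2382] w 59.4 F [ 0.3  0.1 -0. ]
home t 47.1 tcp [ 0.1805 -0.4928  0.2313] w 59.0 F [-0.3 -0.2  0.9]
top wide [4.914e-01 3.305e-01 2.890e-02 5.040e-02 2.050e+02] ('tray', array([-0.0481,  0.0012]))
top stepped [6.124e-01 3.026e-01 1.200e-02 9.410e-02 8.400e+01] ('tray', array([0.0761, 0.0014]))
top narrow [ 5.493e-01 -3.199e-01  1.910e-02  8.230e-02  1.190e+02] 
top middle [ 4.339e-01 -1.179e-01  2.370e-02  4.760e-02  1.420e+02] 
top straight [4.692e-01 6.700e-03 1.280e-02 8.250e-02 9.900e+01] 
top ring 550.4944458007812 -320.5099182128906 30.61871337890625 0.020743506136395806
side wide [4.896e-01 3.273e-01 3.020e-02 4.860e-02 1.170e+02] ('tray', array([-0.0492, -0.0024]))
side stepped [6.122e-01 2.979e-01 1.190e-02 9.370e-02 4.300e+01] ('tray', array([ 0.077 , -0.0033]))
side narrow [ 5.490e-01 -3.229e-01  1.930e-02  8.220e-02  3.720e+02] 
side middle [ 4.329e-01 -1.203e-01  2.430e-02  4.570e-02  2.510e+02] 
side straight [4.69e-01 3.50e-03 1.34e-02 8.08e-02 1.05e+02] 
side ring 549.9693603515625 -324.197509765625 30.76247215270996 0.021416064276956692
```

View pics/top3.png

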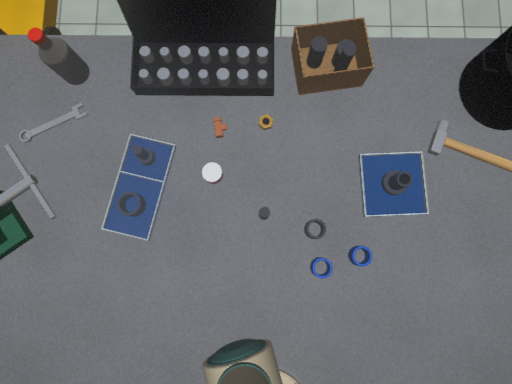

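View pics/side3.png

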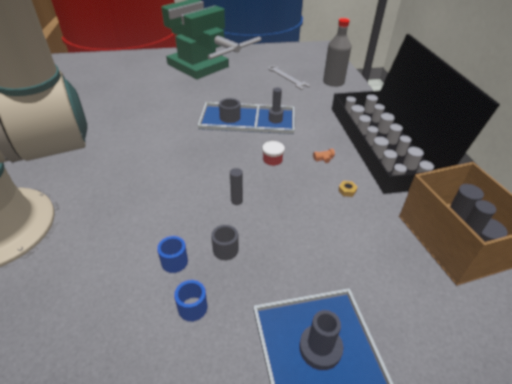

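Everything is in place and released: the wide sleeve at top-view px (132,204), the drift at (145,157), and the ring with its sleeve at (397,182).

```bash
python3 -c "
from cell import *
close_job();print(read_time())"
```

```text
the job is handed in; nothing more can be done
the job is handed in; nothing more can be done
```

Both kits are made up and the job is handed in at about 47 s of the 102 s allowed. The interface gives no verdict, so the figures below are my own final camera checks. The arm was back at its start pose, touching nothing.

| Item | Final position (two-view average) | Required |
|---|---|---|
| Wide sleeve, in the long tray's frame | x −0.049, y −0.001 m | x −0.096 to −0.002, y ±0.032 |
| Stepped drift, narrow end up, in the long tray's frame | x +0.077, y −0.001 m | x 0.043 to 0.105, y ±0.04 |
| Support ring, from the square tray's centre | within about 2 mm | 15 mm |
| Narrow sleeve, from the ring's centre | within about 2 mm | 10 mm |
| Middle sleeve and straight drift, from their starts | within 1 mm | 20 mm |

Everything looked upright in both views, and the top heights matched the trays and the ring to within a few millimetres.

**Disagreements:**
- The two cameras differed by about 3 mm in y throughout, up to 5 mm at the long tray, so I averaged them.
- The gripper read 0.5 to 3.5 mm narrower than the true diameters, but every grasp held.
- My first check of the ring had only the side view, because the arm blocked the top camera. The final pictures from both views confirmed it.

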